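Pack the tea canister and lantern into the mooncake tin and latch it

ROBOT

A 6-joint arm with a two-finger parallel gripper is mounted at the origin on the work surface. World frame = base frame: x ahead of the robot, y to its left, z up, the work surface at z = 0. Lengths are in m, angles in rad, forces in N, time in s.
With the tool pointing down it reaches from about 0.15 to 0.775 m from the base axis. Payload 6.1 kg.
Tool frame: the origin (TCP) lies at the very end of the fingers, on their centre line; the grasp point (between the pads) lies env.hold_point_z behind it (env.hold_point_z is the distance from the TCP to the grasp point, in m); z points along the fingers, y is the line along which they close (so a half turn about z gives the same grasp; the last joint's range is limited). The gripper opens to 85 mm and grips with 20 to 120 N. Pads are 22 mm wide; open, the fingers measure 114 mm over their backs; the gripper's body (76 mm by 85 mm) begins 54 mm behind the grasp point. The pads swing forward as they close: fully open they stand 13 mm farther back than shut.
Start: joints at [1.211, 0.126, -0.04, 1.405, 0, 1.571], TCP at [0.185, 0.491, 0.231] pointing down, gripper open.
Joint ranges: [-2.72, 2.72], [-0.95, 1.95], [-1.27, 1.35], [-1.78, 2.02], [-1.46, 1.47], [-3.14, 3.14]. Speed limits (rad/s): [2.39, 2.39, 3.01, 3.14, 3.14, 3.14].

INTERFACE

Orientations are given as a rotation vector (axis times angle).
In Python, from bench import env gives the robot as it stands.
- The arm moves only by the tool arm_command, never from a script. Its argument "increments" is text: rows parted by semicolons, each of 7 numbers parted by spaces: the opening, from -1 (shut) to 1 (fully open), then the shift along the tool's x, y, z in cm, then the turn, a rotation vector about the tool's x, y, z in degrees. A call has 1 to 12 rows; each row is the pose to reach, as a shift and turn from the pose commanded when the call began, along the tool's axes at that moment; what a row does not reach only later rows make up. A row lasts 1/8 s, in which the tool goes at most 62.5 mm and 10.7 degrees, less where a joint would pass 70% of its speed; a pose out of reach is approached as far as the arm can. A call with a gripper value outside its range is refused whole. The fingers move at their own pace and stop on an object; "newtons" is the grip in N (left out, the last holds). Time passes only in rows, so rows that repeat a pose let the fingers close. It gives the time, the measured TCP pose, the force, the opening and the grip force at its end, in the units of the state.
- env.observe(): the state, without advancing time (a new reading comes with each control period).
- env.grab_frame(name): name is "side" or "top"; returns a dict with "frame" (400x640x3 uint8, red, green, blue), "depth" (400x640 float32, m along the optical axis (not along the pixel's ray), 0 where there is no reading), "vertical_fov" (degrees; the focal length in pixels is half the picture's height over the tangent of half this angle, whatever the lens; pixels are square), "cx", "cy" (the principal point, pixels), "R" (3x3) and "t" (3): a world point X has camera coordinates R X + t. Camera axes: x right, y down, z forward; pixel columns grow to the right and rows downward; lengths in m; the calibration is good to about 2 mm. A picture is of the moment at which its call begins.
- env.sign_off(): hands the job in; it is judged then, once.
Trained networks look in a picture, given as the dict that the camera call returned (one of the last four; its "shot" number tells which), for a name from the list of things; names that differ only in an ending like _2 or _b are one class to them, and where a whole thing is asked for, a point or a joint stands for the part that bears it (a point fixed in the world has none). Each returns a list of dicts, best first, with "conf" (0 to 1); they miss things now and then, are a little off and sometimes report something else, mostly with a low value. They report only what shows in the picture. A call takes as long as a camera call. They do not tell look-alikes from the thing itself.
- env.trace(picture, query): "pixels" (400x640 bool, what is visible of it) and "rect" ([centre column, centre row, width, height] as shares, 0 to 1, of the picture: columns of its width, rows of its height, round what is visible of it).
- env.pinpoint(picture, query): "centre" ([column, row] as shares, 0 to 1, of the picture: columns of its width, rows of its height: a listed point, or the origin of a listed thing).
The state is a dict: "clock": time; "qpos": joint angles; "dq": joint speeds; "effort": joint torques, N m; "ee_pos": TCP position; "eef_rot": TCP orientation; "wrist_force": force on the tool from outside, world axes, zero at the start; "moment": the same for the moment, N m; "opening": opening from 0.0 (shut) to 1.0 (fully open); "gripper_force": force on a finger pad.
Only numpy, scipy, OpenCV 4.12 (cv2) and the standard library are available. Lean on these libraries where they do the work, as an engineer would, in place of code of your own. Each camera call takes 0.05 s, during which the arm holds its last target. There are 200 camera calls.

TASK

Pack away after the festival: stand the steel tea canister upright in the tin's compartment with the green pad and lay the folded white lantern flat, its tab up, in the one with the blue pad, each set down gently, not dropped in. Then shut the red tin's lid fully, and only after that swing the dark lever on its sloping front anticlockwise, up over its cam, until it drops into the low notch, and let go of it. Leave the cups, mug, jar, bottle, can and bowl where they stand.

Things in the scene. Friction and masses are not known exactly. Their poses are not given: they have to be found in the camera images.
- tin: Red tin, fixed, front to the robot's right. Origin: centre of the box's underside; x from sloping front to hinge side, y along its width, z up. Box x +-70, y +-125 mm, 100 high, walls 4 mm, open; a wall at y = 0 makes two compartments of 132 (x) by 119 (y) mm, centres at y +61, -61. In front (x -70 to -160) a solid wedge slopes at 35 deg from the rim down to z 37, its normal (-0.574, 0, 0.819).
- bar (a point): Middle of the tin's fixed steel carrying bar, 10 mm thick, over the slope: along the tin's y from -129 to 129 mm at x -105, z 180 mm; 10 mm struts at both ends run to (x -30, z 100). A tool pointing straight down cannot reach the lever beneath it; one tilted about 35 deg along the slope's normal passes in front of it. Site axes as the tin's.
- hinge (a point): Middle of the lid's hinge line, x 70, y 0, z 100 mm in the tin's frame (axes as the tin's). The line runs along the tin's y. The lid panel reaches 145 mm from it, is 254 mm wide and 6 mm thick (1 to 7 mm outside the hinge line); shut, it covers the compartments and its outer face lies 107 mm above the shelf.
- pad_green: Green pad, 125 x 110 x 3 mm, fixed on the floor of one of the tin's two compartments (which one varies); origin at the centre of its underside, its top 7.5 mm above the shelf. The canister goes here.
- pad_blue: Blue pad, same size, on the floor of the other compartment. The lantern goes here.
- lid (a joint): Angle of the red lid (rad): 0 shut, 1.65 to 1.9 at the start (open, leaning back a little), 1.95 at its stop. Opening lifts its front edge up and back over point hinge. A stiff hinge (0.35 N m of friction) holds it at any angle; it can be swept shut by pushing on its outer face (facing the robot's left when open) with closed fingers.
- handle (a joint): Turn of the lever (rad) about the slope's normal, anticlockwise seen from outside. 0: lever points along the tin's +y; about 1.57 would be straight down the slope; stop at 1.5. Starts at 0 to 0.3. Flat land up to 0.45, climbs the cam to 0.95, crest to 1.1; past about 1.28 it can drop into the notch, which holds it from there to the stop.
- handle_lift (a joint): Lift of the lever along the slope's normal (m): 0 on the land, +0.006 on the cam's crest, about -0.005 in the notch. A spring presses it down with 7 to 9 N; turning over the cam takes about 0.15 N m.
- pivot (a point): Point on the slope's surface on the lever's turning axis: x -119, y 0, z 66 mm in the tin's frame; axes as the tin's.
- lever (a point): Grip point of the dark lever, a blade 12 mm thick, 34 high (14 to 48 mm above the slope at lift 0), from 18 mm behind the turning axis to 64 in front. Site: mid-thickness, half-way up, 30 mm out from the axis. Its y points along the lever outward, z along the slope's normal, x across the blade. A steel tongue points the other way and covers the lid's edge when locked.
- canister_c (a point): Centre, half-way up, of the steel tea canister: 62 mm diameter, 80 mm high, z up its axis. Body and screw-top lid to 54 mm above its foot, then a round knob 24 mm across and 26 mm high, to grip. About 0.22 kg.
- lantern_c (a point): Centre, half-way up, of the white plastic lantern folded flat: disc of 84 mm diameter and 20 mm thick lying on the shelf, with an upright tab 12 mm thick (along its x), 36 mm long (along its y) and 30 mm high on its middle, 50 mm high in all. About 0.1 kg.
- cups: Bystander: two nested white tea cups, 64 mm across, 67 mm high; origin under the foot.
- mug: Bystander: blue mug, 76 mm across, 85 mm high; origin under its foot.
- jar: Bystander: amber glass jar with brass cap, 68 mm across, 90 mm high; origin under its foot.
- sauce: Bystander: green glass bottle with red cap, 56 mm across, 160 mm high; origin under its foot.
- can: Bystander: green can, 66 mm across, 85 mm high; origin under its foot.
- bowl: Bystander: small white bowl, 76 mm across, 30 mm high; origin under its foot.
Mind the look-alikes: they are no part of the job. Leave any pink or purple look-alike of the part that bears canister_c alone. What is shaped like the part that bears lantern_c but purple is not meant.

How it is judged:
By the outcome, as a careful person would: the job done as asked, in the order asked, and still so for the second after the job is handed in, with the robot touching nothing.
It also fails if it takes over 72 s, if anything falls off the work surface, if the arm or the gripper's body presses on something with over 40 N, if the wrist force passes 120 N, or if a joint passes its speed limit or range.

## Working session

There is one attempt and no reset: what is moved stays moved. The work goes in short steps, Python scripts to look and compute and a tool call to move; the robot and the scene stay as the last step left them, time stands still between calls to the robot, and variables do not carry over. Pictures are saved under pics/ and viewed, at most 10 in all, crops included, and the job is handed in when it is done.

Besides the shell and the picture viewer there is one more tool, called after "Request:" as name(argument=value, ...) on one line, values as JSON. arm_command: Moves the arm, as the interface text tells. Its arguments: {"type":"object","properties":{"increments":{"type":"string"},"newtons":{"type":"number"}},"required":["increments"]}

```bash
ls; mkdir -p pics
cat > h.py <<'E'
import numpy as np, cv2
from scipy.spatial.transform import Rotation as Ro
from bench import env
def f(p): return 200/np.tan(np.radians(p["vertical_fov"])/2)
def world(p,u,v,z=None,d=None):
    r=np.array([(u-p["cx"])/f(p),(v-p["cy"])/f(p),1.0]); R=np.array(p["R"]);t=np.array(p["t"])
    c=-R.T@t; w=R.T@r
    if d is None: d=(z-c[2])/w[2]
    return c+w*d
def proj(p,X):
    c=np.array(p["R"])@np.array(X)+np.array(p["t"]); return c[:2]/c[2]*f(p)+[p["cx"],p["cy"]]
def cloud(p):
    v,u=np.mgrid[:400,:640]; d=p["depth"]
    c=np.stack([(u-p["cx"])/f(p)*d,(v-p["cy"])/f(p)*d,d],-1)-np.array(p["t"])
    return c@np.array(p["R"])
def pin(p,q):
    return [(np.round(np.array(o["centre"])*[640,400],1),round(o["conf"],2)) for o in env.pinpoint(p,q)]
E
python3 - <<'E'
from h import *
for n in("top","side"):
    p=env.grab_frame(n); cv2.imwrite(f"pics/{n}0.png",p["frame"][:,:,::-1])
    print(n,p["vertical_fov"],np.round(-np.array(p["R"]).T@p["t"],3))
    C=cloud(p)
    for q in["tin","bar","hinge","pad_green","pad_blue","pivot","lever","canister_c","lantern_c"]:
        r=pin(p,q); print(q,[(a.tolist(),c,np.round(C[int(min(a[1],399)),int(min(a[0],639))],3).tolist()) for a,c in r[:4]])
o=env.observe(); print({k:np.round(v,3).tolist() for k,v in o.items()}, env.hold_point_z)
E
```

```text
pics
top 50.520750698277325 [ 0.38  -0.043  1.719]
tin [([291.4, 214.2], 0.57, [0.508, 0.046, 0.006])]
bar [([321.5, 211.5], 0.75, [0.512, -0.075, 0.088]), ([208.5, 225.6], 0.18, [0.469, 0.38, 0.012])]
hinge [([275.5, 211.4], 0.95, [0.516, 0.104, 0.071])]
pad_green [([293.5, 198.5], 0.74, [0.572, 0.036, 0.018])]
pad_blue [([294.2, 227.4], 0.89, [0.456, 0.034, 0.005]), ([337.7, 150.3], 0.56, [0.771, -0.147, 0.001]), ([320.7, 211.6], 0.31, [0.505, -0.069, 0.182]), ([274.2, 148.6], 0.16, [0.76, 0.104, 0.1])]
pivot [([324.6, 211.8], 0.79, [0.512, -0.086, 0.086])]
lever [([330.8, 219.3], 0.61, [0.48, -0.108, 0.105])]
canister_c [([435.6, 206.1], 0.76, [0.525, -0.516, 0.083]), ([409.1, 207.6], 0.71, [0.523, -0.415, 0.084]), ([420.9, 248.1], 0.52, [0.365, -0.449, 0.091]), ([379.0, 214.6], 0.46, [0.497, -0.298, 0.086])]
lantern_c [([207.9, 225.6], 0.94, [0.468, 0.382, 0.02]), ([243.8, 231.3], 0.66, [0.442, 0.238, 0.017])]
side 43.15794077803644 [1.302 0.631 1.374]
tin [([346.5, 216.5], 0.81, [0.615, 0.114, 0.174])]
bar [([327.4, 161.5], 0.96, [0.505, -0.062, 0.188])]
hinge [([364.0, 211.4], 
[... 259 characters left out ...]
.0, 169.6], 0.6, [0.478, -0.098, 0.099])]
canister_c [([275.4, 154.6], 0.89, [0.515, -0.297, 0.053]), ([250.2, 228.0], 0.63, [0.77, -0.155, 0.007]), ([252.7, 142.4], 0.61, [0.53, -0.4, 0.051]), ([231.0, 126.0], 0.55, [0.532, -0.512, 0.057])]
lantern_c [([440.6, 263.5], 0.92, [0.467, 0.376, 0.026]), ([404.9, 238.1], 0.92, [0.473, 0.242, 0.032])]
{'clock': 1.0, 'qpos': [1.211, 0.126, -0.04, 1.405, 0.0, 1.571], 'dq': [0.001, -0.001, -0.0, -0.001, 0.001, 0.002], 'effort': [0.0, -43.571, 35.31, 0.001, 0.0, 0.0], 'ee_pos': [0.185, 0.491, 0.231], 'eef_rot': [-0.562, -3.091, 0.0], 'wrist_force': [-0.474, -0.746, 0.026], 'moment': [-0.03, 0.018, -0.009], 'gripper_force': 0.0, 'opening': 0.997} 0.0187
```

Run:
```python
import cv2
a=cv2.imread("pics/top0.png");b=cv2.imread("pics/side0.png")
c=cv2.resize(a[120:280,180:480],(800,427),interpolation=cv2.INTER_CUBIC); cv2.imwrite("pics/topc.png",c)
c=cv2.resize(b[90:330,190:510],(800,600),interpolation=cv2.INTER_CUBIC); cv2.imwrite("pics/sidec.png",c)
```

```text
(no output)
```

View pics/topc.png

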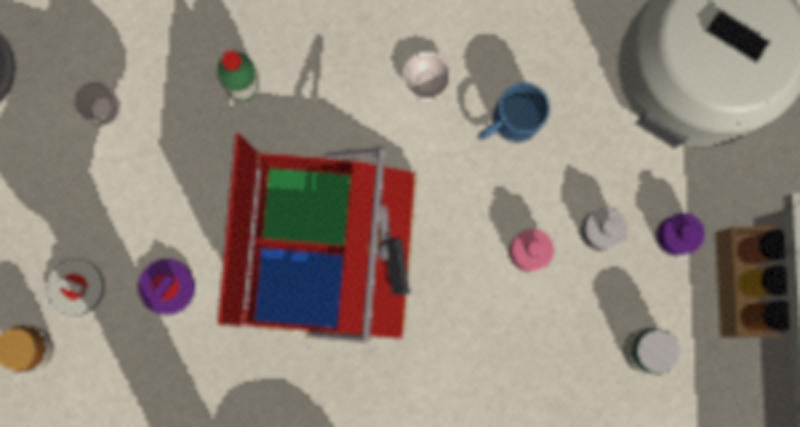

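View pics/sidec.png

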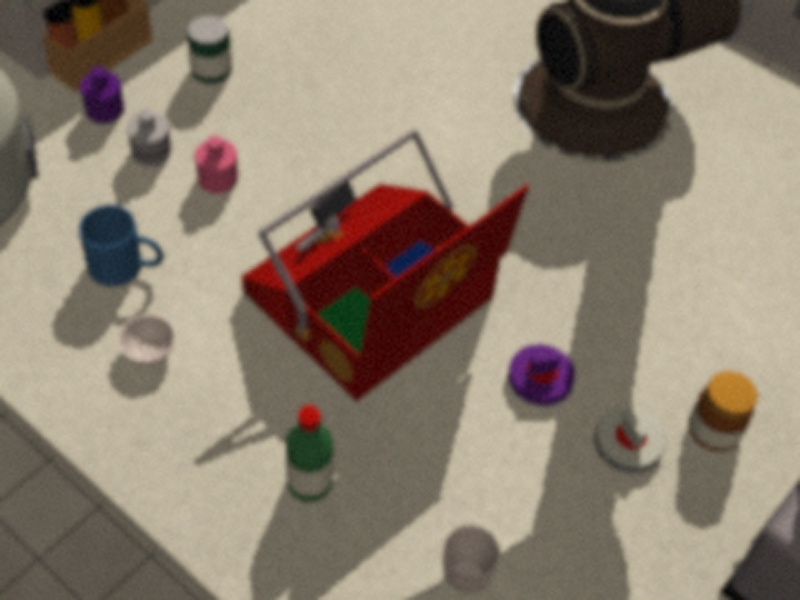

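Look-alikes: canister-shaped pieces are at top px (380,214) pink, (407,206) steel grey and (436,208) purple, so I choose the grey one. Lantern-shaped pieces are at (208,226) white and (242,228) purple, so I choose the white one. The green pad is in the far compartment and the blue pad in the near one. The lever points towards the robot.

```bash
cat > m.py <<'E'
from h import *
from scipy.optimize import least_squares
def tin(P):
    # bar
    m=(abs(P[:,2]-.18)<.012)&(abs(P[:,0]-.51)<.17)&(P[:,1]<-.03)&(P[:,1]>-.15)
    B=P[m]; c=np.median(B,0); 
    v=np.linalg.svd(B[:,:2]-B[:,:2].mean(0),full_matrices=False)[2][0]
    s=(B[:,:2]-B[:,:2].mean(0))@v
    return len(B),B.mean(0),v,s.min(),s.max(),B[:,:2].mean(0)+v*(np.percentile(s,.5)+np.percentile(s,99.5))/2
if __name__=="__main__":
    cl=[]
    for n in("top","side"):
        p=env.grab_frame(n); C=cloud(p); ok=p["depth"]>0; P=C[ok]; K=p["frame"][ok].astype(int); cl.append((P,K))
        print(n,"table z",np.median(P[(abs(P[:,2])<.01)][:,2]).round(4))
        r=tin(P); print("bar",[np.round(x,4) for x in r])
        c=P[(np.hypot(P[:,0]-.523,P[:,1]+.415)<.05)&(P[:,2]>.015)]
        print("can",len(c),c[:,2].max().round(4),np.round((c.min(0)+c.max(0))/2,4),np.ptp(c,0).round(3),"knob",np.round([c[c[:,2]>.06].mean(0),np.ptp(c[c[:,2]>.06],0)],4))
        m=(np.hypot(P[:,0]-.468,P[:,1]-.38)<.06)
        l=P[m&(P[:,2]>.01)]; t=P[m&(P[:,2]>.028)]
        print("lan",len(l),np.round((l.min(0)+l.max(0))/2,4),np.ptp(l,0).round(3),l[:,2].max()); v=np.linalg.svd(t[:,:2]-t[:,:2].mean(0),full_matrices=False)[2][0]
        print("tab",len(t),np.round(t.mean(0),4),np.round((t.min(0)+t.max(0))/2,4),v.round(3))
    P=np.vstack([c[0] for c in cl]);K=np.vstack([c[1] for c in cl])
    np.savez("cl.npz",P=P,K=K,n=len(cl[0][0]))
E
python3 m.py
```

```text
top table z -0.0001
bar [np.int64(215), array([ 0.5021, -0.0652,  0.1829]), array([-0.9951,  0.0986]), np.float64(-0.1322), np.float64(0.1322), array([ 0.5023, -0.0652])]
can 219 0.0907 [ 0.5319 -0.4129  0.0531] [0.061 0.06  0.075] knob [[ 0.5319 -0.4136  0.0745]
 [ 0.0469  0.0559  0.0305]]
lan 356 [0.4607 0.383  0.0361] [0.081 0.083 0.051] 0.06184574442626066
tab 35 [0.46   0.38   0.0466] [0.4561 0.3795 0.045 ] [0.037 0.999]
side table z -0.0
bar [np.int64(271), array([ 0.5139, -0.0642,  0.182 ]), array([ 0.9951, -0.0988]), np.float64(-0.138), np.float64(0.1287), array([ 0.5094, -0.0638])]
can 287 0.0852 [ 0.5375 -0.4105  0.0502] [0.063 0.066 0.07 ] knob [[ 0.5388 -0.4095  0.0723]
 [ 0.0455  0.0286  0.0252]]
lan 550 [0.4626 0.3822 0.0338] [0.09  0.086 0.046] 0.0570616575808727
tab 81 [0.4666 0.3832 0.0445] [0.4759 0.3822 0.0428] [0.389 0.921]
```

```bash
cat > ov.py <<'E'
from h import *
YH=np.array([-0.9951,0.0988,0]);YH/=np.linalg.norm(YH);XH=np.array([YH[1],-YH[0],0]);O=np.array([.5164,.040,0])
def T(x,y,z): return O+XH*x+YH*y+np.array([0,0,z])
E
python3 - <<'E'
from ov import *
out=[]
for n in("top","side"):
    p=env.grab_frame(n); S=6
    I=cv2.resize(p["frame"][:,:,::-1],None,fx=S,fy=S,interpolation=cv2.INTER_CUBIC).copy()
    J=I.copy()
    def L(a,b,c=(0,255,255)):
        q=[tuple(int(v) for v in (proj(p,T(*k))+.5)*S) for k in(a,b)]; cv2.line(J,*q,c,1)
    for a,b in[((-70,-125),(70,-125)),((70,-125),(70,125)),((70,125),(-70,125)),((-70,125),(-70,-125))]:
        L((a[0]/1e3,a[1]/1e3,.1),(b[0]/1e3,b[1]/1e3,.1))
    L((-.16,-.125,.037),(-.16,.125,.037));L((-.105,-.129,.18),(-.105,.129,.18),(255,255,0));L((-.07,-.125,.1),(-.16,-.125,.037));L((-.07,.125,.1),(-.16,.125,.037))
    def crop(I,X,w,h):
        u=(proj(p,X)+.5)*S; x,y=int(u[0]-w/2),int(u[1]-h/2); return I[y:y+h,x:x+w]
    s=0.5 if n=="side" else .6
    t=crop(J,T(-.03,0,.1),840 if n=="side" else 600,840 if n=="side" else 600)
    t=cv2.resize(t,(400,400)); 
    a=cv2.resize(crop(I,[.462,.382,.025],260,260),(200,200)); b=cv2.resize(crop(I,[.535,-.412,.04],260,260),(200,200))
    out.append(np.hstack([t,np.vstack([a,b])]))
cv2.imwrite("pics/ov1.png",cv2.resize(np.vstack(out)[:, :],(450,600)) if 0 else cv2.resize(np.hstack(out),(800,267)) if 0 else np.hstack([o[:, :400] for o in out]))
cv2.imwrite("pics/cl1.png",np.hstack([o[:,400:] for o in out]))
d=np.load("cl.npz");P,K=d["P"],d["K"];Q=P-O; q=np.c_[Q@XH,Q@YH,P[:,2]]
# lid
m=(q[:,0]>.065)&(q[:,0]<.15)&(q[:,2]>.12)&(abs(q[:,1])<.12); l=q[m]
A=np.linalg.lstsq(np.c_[l[:,2],np.ones(len(l))],l[:,0],rcond=None)[0]; print("lid x=",A,l[:,2].max(),"angle",np.pi/2+np.arctan(A[0]))
# slope plane residual
nrm=np.array([-.574,0,.819]); h=(q-[-.119,0,.066])@nrm; sl=(q-[-.119,0,.066])@np.array([-.819,0,-.574])
m=(abs(h)<.012)&(abs(q[:,1])<.12)&(q[:,0]<-.08)&(q[:,0]>-.15)
print("slope",m.sum(),np.median(h[m]),[np.median(h[m&(q[:,1]*s>.06)]).round(4) for s in(1,-1)])
m=(h>.02)&(h<.06)&(abs(q[:,1])<.09)&(np.hypot(q[:,0]+.105,q[:,2]-.18)>.02)&(abs(sl)<.08)&(q[:,0]<-.07)
print("lever",m.sum()); g=np.c_[q[m,1],sl[m]]; c=g.mean(0); v=np.linalg.svd(g-c)[2][0]; print(c,v,np.arctan2(c[1],c[0]),g.min(0),g.max(0),np.percentile(h[m],95))
E
```

```text
lid x= [0.08432375 0.06558981] 0.2523384529154951 angle 1.6549210645272234
slope 1366 0.0008864709021005443 [np.float64(0.0006), np.float64(0.0008)]
lever 312
[0.01766428 0.00198351] [0.9613015  0.27549849] 0.11182119075140422 [-0.0537703  -0.01929083] [0.06341446 0.02108828] 0.04894113368386971
```

View pics/ov1.png

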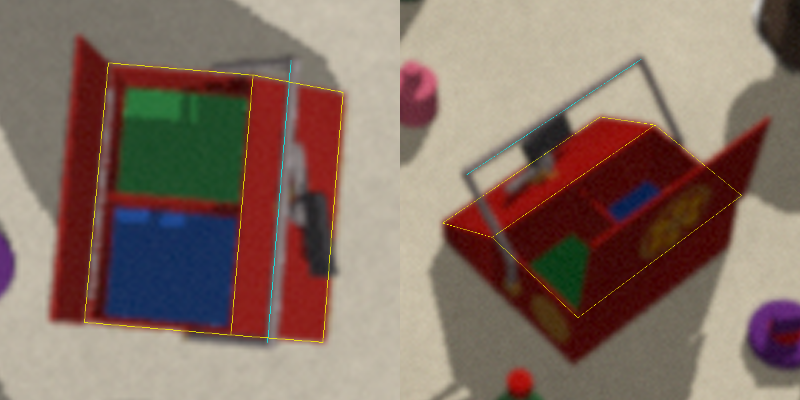

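View pics/cl1.png

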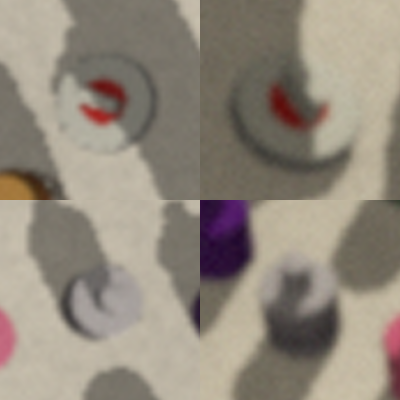

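Run:
```python
from h import *
out=[];D=[]
for n in("top","side"):
    fr=[];
    for k in range(4):
        p=env.grab_frame(n); fr.append(p["frame"].astype(float)); C=cloud(p); m=(np.hypot(C[...,0]-.462,C[...,1]-.382)<.05)&(C[...,2]>.036)&(C[...,2]<.056); D.append(C[m])
    I=np.mean(fr,0); c=np.array([.462,.382]); 
    # rectify onto plane z=0.05 (tab top) : 0.25mm/px, x up, y left ; 100mm
    for z in(.02,.05):
        g=np.arange(400)*.00025-.05
        X=np.stack(np.meshgrid(c[1]-g,c[0]-g),-1); W=np.dstack([X[...,1],X[...,0],np.full(X.shape[:2],z)])
        cc=W@np.array(p["R"]).T+p["t"]; uv=cc[...,:2]/cc[...,2:]*f(p)+[p["cx"],p["cy"]]
        out.append(cv2.remap(I.astype(np.float32),uv[...,0].astype(np.float32),uv[...,1].astype(np.float32),cv2.INTER_CUBIC).clip(0,255)[:,:,::-1])
o=np.vstack([np.hstack(out[:2]),np.hstack(out[2:])])
for i in range(0,801,100): cv2.line(o,(i,0),(i,800),(255,120,0),1);cv2.line(o,(0,i),(800,i),(255,120,0),1)
cv2.imwrite("pics/rect.png",cv2.resize(o,(600,600)))
for d in(D[:4],D[4:]):
    t=np.vstack(d); v=np.linalg.svd(t[:,:2]-t[:,:2].mean(0),full_matrices=False); print(len(t),t.mean(0).round(4),v[2][0].round(3),v[1])
```

```text
114 [0.4599 0.381  0.0476] [-0.371 -0.929] [0.11483419 0.03878247]
255 [0.4653 0.3831 0.0467] [0.344 0.939] [0.17471158 0.06351567][ WARN:0@9.447] global loadsave.cpp:1063 imwrite_ Unsupported depth image for selected encoder is fallbacked to CV_8U.
```

View pics/rect.png

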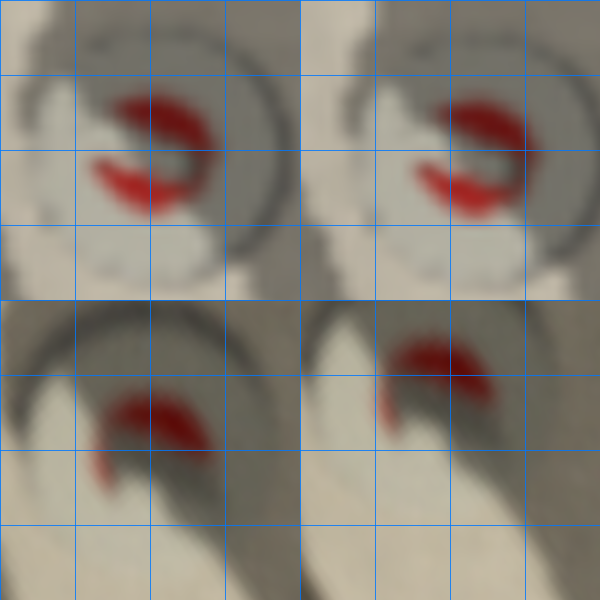

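The white tab runs along (0.36, 0.93) in world axes, on a disc centred near (0.4615, 0.381). The grey canister has its knob at about (0.535, -0.412). The tin overlay fits, so I'm going for the lantern.

```bash
cat > go.py <<'E'
from ov import *
def down(th):
    th=np.radians(th);c,s=np.cos(th),np.sin(th); return np.array([[-s,c,0],[c,s,0],[0,0,-1.]])
def rows(*targets):
    o=env.observe(); R0=Ro.from_rotvec(o["eef_rot"]).as_matrix(); p0=np.array(o["ee_pos"])
    yaw=np.degrees(np.arctan2(R0[1,1],R0[0,1]))
    print("t",round(o["clock"],2),"pos",p0.round(4),"yaw",yaw.round(1),"tilt",np.degrees(np.arccos(-R0[2,2])).round(2),"q",np.round(o["qpos"],2),"op",round(o["opening"],3),"F",np.round(o["wrist_force"],1),"g",round(o["gripper_force"],1))
    for P,R in targets:
        if np.isscalar(R): R=down(R)
        d=R0.T@(np.array(P)-p0)*100; r=Ro.from_matrix(R0.T@R).as_rotvec(degrees=True)
        print(" ".join(f"{x:.2f}" for x in d)," ".join(f"{x:.1f}" for x in r))
E
python3 -c "
from go import *
print('T blue',T(0,.061,0),'green',T(0,-.061,0))
rows(([.4615,.381,.2],-21.1),([.4615,.381,.08],-21.1),([.4615,.381,.024],-21.1))"
```

```text
T blue [0.45569846 0.04602684 0.        ] green [0.57710154 0.03397316 0.        ]
t 1.6 pos [0.1848 0.4914 0.2313] yaw 69.4 tilt 0.0 q [ 1.21  0.13 -0.04  1.41  0.    1.57] op 1.001 F [-0.9 -0.8  1.1] g 0.0
-29.78 -0.59 3.13 -0.0 -0.0 90.5
-29.78 -0.59 15.13 -0.0 -0.0 90.5
-29.78 -0.59 20.73 -0.0 -0.0 90.5
```

Request:
arm_command(increments="0.2 -29.8 -0.6 3.1 0 0 90.5;0.2 -29.8 -0.6 3.1 0 0 90.5;0.2 -29.8 -0.6 3.1 0 0 90.5;0.2 -29.8 -0.6 3.1 0 0 90.5;0.2 -29.8 -0.6 3.1 0 0 90.5;0.2 -29.8 -0.6 3.1 0 0 90.5;0.2 -29.8 -0.6 3.1 0 0 90.5;0.2 -29.8 -0.6 3.1 0 0 90.5;0.2 -29.8 -0.6 9 0 0 90.5;0.2 -29.8 -0.6 15 0 0 90.5;0.2 -29.8 -0.6 15 0 0 90.5", newtons=30)

```text
clock: 2.98
ee_pos: [0.4585, 0.3782, 0.0765]
eef_rot: [2.59, 1.776, -0.016]
wrist_force: [-0.3, 0.1, 1.0]
opening: 0.601
gripper_force: 0.0
```

Run:
```python
from go import *
rows(([.4615,.381,.024],-21.1))
o=[]
for n in("top","side"):
    p=env.grab_frame(n); u=proj(p,[.4615,.381,.05]); x,y=int(u[0])-30,int(u[1])-30; o.append(cv2.resize(p["frame"][y:y+60,x:x+60,::-1],(400,400),interpolation=cv2.INTER_CUBIC))
cv2.imwrite("pics/lan1.png",np.hstack(o))
```

```text
t 2.98 pos [0.4585 0.3782 0.0765] yaw -21.1 tilt 0.59 q [ 0.69  0.3  -0.16  1.12  0.    2.63] op 0.601 F [-0.3  0.1  1. ] g 0.0
0.41 0.21 5.24 -0.3 0.5 -0.0
```

View pics/lan1.png

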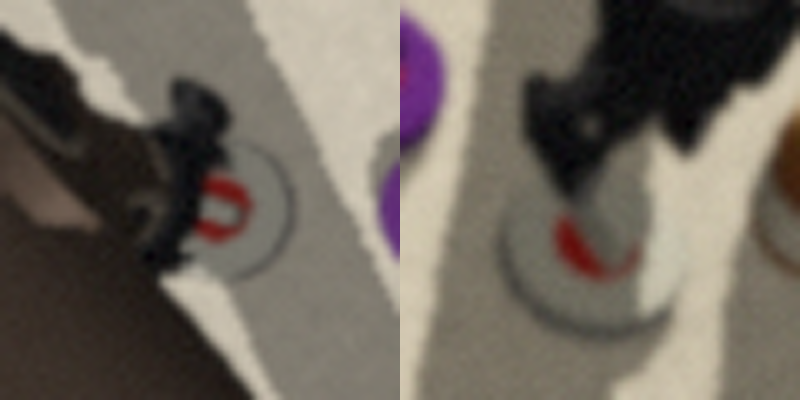

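Tab is between the fingers (top crop px ~(225,210), side ~(600,230)). Descending and gripping.

Request:
arm_command(increments="0.2 0 0 3 0 0 0;0.2 0 0 5 0 0 0;0.2 0 0 5.6 0 0 0;0.2 0 0 5.6 0 0 0;-1 0 0 5.6 0 0 0;-1 0 0 5.6 0 0 0;-1 0 0 5.6 0 0 0;-1 0 0 5.6 0 0 0;-1 0 0 5.6 0 0 0;-1 0 0 5.6 0 0 0", newtons=30)

```text
clock: 4.32
ee_pos: [0.4622, 0.3813, 0.0264]
eef_rot: [-2.591, -1.777, -0.003]
wrist_force: [-1.5, -0.4, 5.6]
opening: 0.132
gripper_force: 30.3
```

```bash
python3 -c "
from go import *
b=T(0,.061,0)
rows(([.4615,.381,.3],-21.1),([*b[:2],.3],-50),([*b[:2],.12],-50),([*b[:2],.033],-50))"
```

```text
t 4.33 pos [0.4622 0.3813 0.0264] yaw -21.1 tilt 0.11 q [ 0.69  0.34 -0.23  1.    0.    2.63] op 0.132 F [-1.5 -0.4  5.6] g 30.3
-0.01 -0.03 -27.36 0.0 -0.1 -0.0
-31.47 11.50 -27.40 0.0 -0.1 28.9
-31.50 11.48 -9.40 0.0 -0.1 28.9
-31.51 11.47 -0.70 0.0 -0.1 28.9
```

Request:
arm_command(increments="-1 0 0 -6 0 0 0;-1 0 0 -12 0 0 0;-1 0 0 -18 0 0 0;-1 0 0 -24 0 0 0;-1 0 0 -27.5 0 0 0;-1 -31.5 11.5 -27.5 0 0 29;-1 -31.5 11.5 -27.5 0 0 29;-1 -31.5 11.5 -27.5 0 0 29;-1 -31.5 11.5 -27.5 0 0 29;-1 -31.5 11.5 -27.5 0 0 29;-1 -31.5 11.5 -27.5 0 0 29;-1 -31.5 11.5 -27.5 0 0 29")

```text
clock: 5.82
ee_pos: [0.4551, 0.0441, 0.3002]
eef_rot: [-2.955, -1.066, 0.0]
wrist_force: [-0.1, 1.3, -1.3]
opening: 0.136
gripper_force: 29.6
```

Run:
```python
from go import *
b=T(0,.061,0)
rows(([*b[:2],.12],-50),([*b[:2],.033],-50))
o=[]
for n in("top","side"):
    p=env.grab_frame(n); u=proj(p,[.4615,.04,.1]); x,y=int(u[0])-60,int(u[1])-60; o.append(cv2.resize(p["frame"][y:y+120,x:x+120,::-1],(400,400),interpolation=cv2.INTER_CUBIC))
cv2.imwrite("pics/lan2.png",np.hstack(o))
```

```text
t 5.83 pos [0.4551 0.0441 0.3002] yaw -50.3 tilt 0.02 q [ 0.1   0.01 -0.02  1.55 -0.    2.55] op 0.136 F [-0.1  1.3 -1.3] g 29.6
0.17 -0.11 18.02 -0.0 0.0 -0.3
0.17 -0.11 26.72 -0.0 0.0 -0.3
```

View pics/lan2.png

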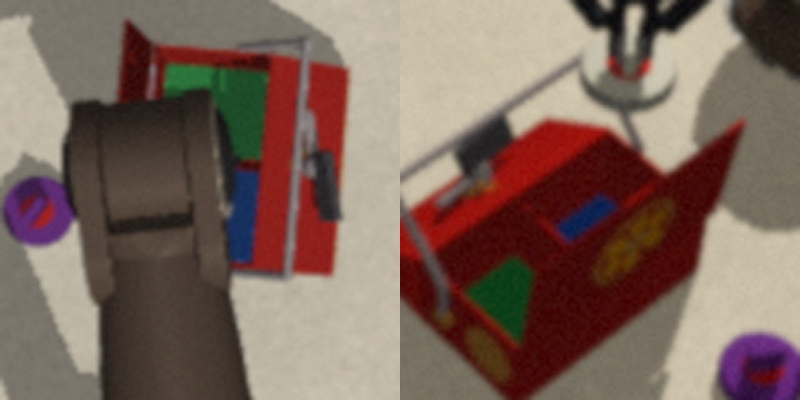

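Run:
```python
from go import *
p0=np.array(env.observe()["ee_pos"])
p=env.grab_frame("side");C=cloud(p);P=C[p["depth"]>0]
d=P-p0; r=np.hypot(d[:,0],d[:,1]); X=d@XH;Y=d@YH
for a in np.arange(-.03,.36,.03):
    m=(d[:,2]>a)&(d[:,2]<a+.03)&(r<.18)&(P[:,2]>.262)
    if m.sum(): print(round(a,2),m.sum(),"tinx",X[m].min().round(3),X[m].max().round(3),"tiny",Y[m].min().round(3),Y[m].max().round(3))
```

```text
-0.03 446 tinx -0.04 0.045 tiny -0.046 0.039
0.0 114 tinx -0.017 0.038 tiny -0.028 0.022
0.03 159 tinx -0.029 0.038 tiny -0.04 0.031
0.06 231 tinx -0.036 0.051 tiny -0.052 0.035
0.09 286 tinx -0.052 0.052 tiny -0.058 0.049
0.12 160 tinx -0.025 0.039 tiny -0.04 0.019
0.15 294 tinx -0.031 0.039 tiny -0.042 0.023
0.18 188 tinx -0.019 0.04 tiny -0.04 0.02
0.21 279 tinx -0.03 0.042 tiny -0.042 0.024
0.24 206 tinx -0.023 0.042 tiny -0.051 0.033
0.27 355 tinx -0.036 0.052 tiny -0.057 0.048
0.3 546 tinx -0.034 0.052 tiny -0.059 0.049
0.33 543 tinx -0.031 0.049 tiny -0.054 0.047
0.36 447 tinx -0.027 0.042 tiny -0.051 0.166
```

Request:
arm_command(increments="-1 -0.2 0.2 5 0 0 0;-1 -0.2 0.2 10 0 0 0;-1 -0.2 0.2 15 0 0 0;-1 -0.2 0.2 19 0 0 0;-1 -0.2 0.2 22 0 0 0;-1 -0.2 0.2 24 0 0 0;-1 -0.2 0.2 25.4 0 0 0;-1 -0.2 0.2 26.2 0 0 0;-1 -0.2 0.2 26.5 0 0 0;-1 -0.2 0.2 26.6 0 0 0;-1 -0.2 0.2 26.6 0 0 0")

```text
clock: 7.35
ee_pos: [0.4556, 0.0427, 0.0348]
eef_rot: [2.953, 1.071, 0.001]
wrist_force: [0.1, 0.2, -1.7]
opening: 0.132
gripper_force: 29.6
```

Request:
arm_command(increments="-1 0 0 0.08 0 0 0;-1 0 0 0.16 0 0 0;-1 0 0 0.16 0 0 0")

```text
clock: 7.72
ee_pos: [0.4556, 0.0427, 0.0338]
eef_rot: [2.953, 1.071, 0.002]
wrist_force: [-1.8, -0.2, 6.7]
opening: 0.136
gripper_force: 30.8
```

Contact felt (6.7 N). Releasing gently, then lifting.

Request:
arm_command(increments="-0.5 0 0 0 0 0 0;-0.3 0 0 0 0 0 0;-0.1 0 0 0 0 0 0;-0.1 0 0 0 0 0 0;-0.1 0 0 -1 0 0 0;-0.1 0 0 -3 0 0 0;-0.1 0 0 -8 0 0 0;-0.1 0 0 -14 0 0 0;-0.1 0 0 -20 0 0 0;-0.1 0 0 -26 0 0 0;-0.1 0 0 -26 0 0 0")

```text
clock: 9.1
ee_pos: [0.4569, 0.0429, 0.2983]
eef_rot: [2.951, 1.071, 0.014]
wrist_force: [-1.1, -0.3, -0.3]
opening: 0.453
gripper_force: 0.0
```

Run:
```python
from go import *
k=[.535,-.412]
rows(([*k,.3],-60),([*k,.13],-60),([*k,.058],-60))
p=env.grab_frame("side");C=cloud(p);P=C[p["depth"]>0];q=np.c_[(P-O)@XH,(P-O)@YH,P[:,2]]
m=(abs(q[:,0])<.06)&(abs(q[:,1]-.061)<.055)&(q[:,2]>.02)&(q[:,2]<.065);print("lan in tin",m.sum(),q[m].min(0).round(3),q[m].max(0).round(3))
p=env.grab_frame("top");C=cloud(p)
for n,pp in(("top",p),("side",env.grab_frame("side"))):
    print(n,[(a.tolist(),c,np.round(world(pp,*a,z=.04),3).tolist()) for a,c in pin(pp,"canister_c")])
    C=cloud(pp);P=C[pp["depth"]>0];m=(np.hypot(P[:,0]-.535,P[:,1]+.412)<.045)
    for z0,z1 in((.02,.05),(.05,.062),(.068,.09)):
        s=P[m&(P[:,2]>z0)&(P[:,2]<z1)]; 
        if len(s): print(z0,len(s),s.mean(0).round(4),s.min(0).round(3),s.max(0).round(3))
```

```text
t 9.1 pos [0.4569 0.0429 0.2983] yaw -50.1 tilt 0.52 q [ 0.09  0.   -0.03  1.53  0.    2.54] op 0.453 F [-1.1 -0.3 -0.3] g 0.0
-23.17 39.92 -0.14 0.3 -0.5 9.9
-23.30 39.83 16.86 0.3 -0.5 9.9
-23.36 39.79 24.06 0.3 -0.5 9.9
lan in tin 50 [-0.043  0.036  0.021] [-0.012  0.116  0.064]
top [([404.5, 206.4], 0.75, [0.529, -0.407, 0.04]), ([436.7, 205.6], 0.62, [0.53, -0.535, 0.04]), ([379.7, 214.9], 0.58, [0.497, -0.308, 0.04])]
0.02 40 [ 0.5297 -0.4051  0.0432] [ 0.502 -0.444  0.022] [ 0.562 -0.383  0.05 ]
0.05 138 [ 0.5315 -0.4116  0.0546] [ 0.502 -0.442  0.05 ] [ 0.561 -0.383  0.061]
0.068 33 [ 0.532  -0.4121  0.0808] [ 0.523 -0.424  0.07 ] [ 0.543 -0.401  0.087]
side [([252.1, 142.6], 0.66, [0.526, -0.407, 0.04]), ([227.9, 128.7], 0.58, [0.539, -0.524, 0.04])]
0.02 115 [ 0.5458 -0.3981  0.0375] [ 0.504 -0.441  0.02 ] [ 0.567 -0.379  0.05 ]
0.05 109 [ 0.5409 -0.4065  0.0549] [ 0.505 -0.441  0.05 ] [ 0.567 -0.377  0.062]
0.068 39 [ 0.5381 -0.4096  0.0774] [ 0.524 -0.422  0.07 ] [ 0.548 -0.398  0.086]
```

Request:
arm_command(increments="0.1 -23.1 39.9 0 0 0 10;0.1 -23.1 39.9 0 0 0 10;0.1 -23.1 39.9 0 0 0 10;0.1 -23.1 39.9 0 0 0 10;0.1 -23.1 39.9 0 0 0 10;0.1 -23.1 39.9 0 0 0 10;0.1 -23.1 39.9 0 0 0 10;0.1 -23.1 39.9 0 0 0 10;0.1 -23.1 39.9 6 0 0 10;0.1 -23.1 39.9 12 0 0 10;0.1 -23.1 39.9 18 0 0 10;0.1 -23.1 39.9 18 0 0 10", newtons=40)

```text
clock: 10.85
ee_pos: [0.5297, -0.4084, 0.1054]
eef_rot: [-3.024, -0.807, 0.014]
wrist_force: [-0.5, -1.1, 0.8]
opening: 0.55
gripper_force: 0.0
```

Run:
```python
from go import *
rows(([.534,-.4115,.058],-60))
o=[]
for n in("top","side"):
    p=env.grab_frame(n); u=proj(p,[.534,-.41,.07]); x,y=int(u[0])-30,int(u[1])-30; o.append(cv2.resize(p["frame"][y:y+60,x:x+60,::-1],(400,400),interpolation=cv2.INTER_CUBIC))
cv2.imwrite("pics/can1.png",np.hstack(o))
```

```text
t 10.85 pos [ 0.5297 -0.4084  0.1054] yaw -60.1 tilt 0.82 q [-0.66  0.43  0.09  1.24  0.    1.96] op 0.55 F [-0.5 -1.1  0.8] g 0.0
0.25 0.55 4.73 -0.8 0.3 -0.1
```

View pics/can1.png

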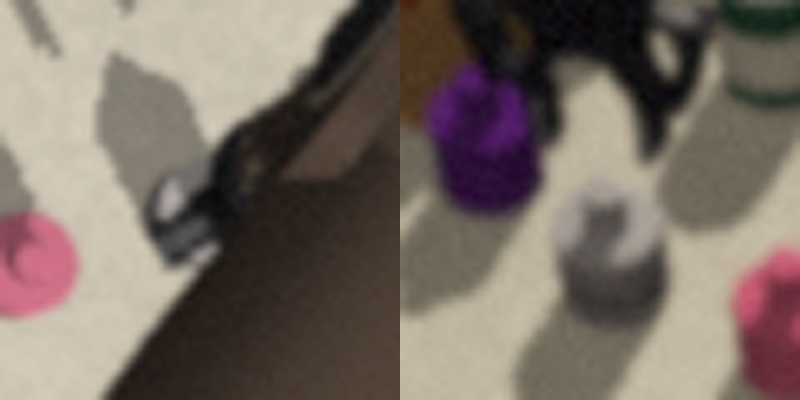

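Request:
arm_command(increments="0.1 0 0 0 0 0 0;0.1 0 0 0 0 0 0")

```text
clock: 11.2
ee_pos: [0.5352, -0.4126, 0.1158]
eef_rot: [3.032, 0.809, 0.005]
wrist_force: [-0.1, 0.1, -0.5]
opening: 0.549
gripper_force: 0.0
```

```bash
python3 -c "
from go import *
rows(([.534,-.4115,.058],-60))"
```

```text
t 11.2 pos [ 0.5352 -0.4126  0.1158] yaw -60.1 tilt 0.28 q [-0.66  0.43  0.1   1.24  0.    1.96] op 0.549 F [-0.1  0.1 -0.5] g 0.0
-0.06 -0.18 5.78 0.3 -0.1 -0.1
```

Request:
arm_command(increments="0.1 0 0 2.5 0 0 0;0.1 0 0 4.5 0 0 0;0.1 0 0 5.3 0 0 0;0.1 0 0 5.3 0 0 0;0.1 0 0 5.3 0 0 0")

```text
clock: 11.82
ee_pos: [0.5344, -0.412, 0.061]
eef_rot: [3.034, 0.81, 0.002]
wrist_force: [-0.0, 0.2, 1.0]
opening: 0.552
gripper_force: 0.0
```

Request:
arm_command(increments="0.1 0 0 0.3 0 0 0;-1 0 0 0.3 0 0 0;-1 0 0 0.3 0 0 0;-1 0 0 0.3 0 0 0;-1 0 0 0.3 0 0 0;-1 0 0 0.3 0 0 0")

```text
clock: 12.58
ee_pos: [0.5339, -0.4117, 0.0569]
eef_rot: [3.035, 0.81, 0.0]
wrist_force: [0.7, -1.8, 0.3]
opening: 0.263
gripper_force: 39.2
```

```bash
python3 -c "
from go import *
g=T(-.005,-.061,0)
rows(([.534,-.4115,.31],-60),([*g[:2],.31],-60),([*g[:2],.066],-60))"
```

```text
t 12.57 pos [ 0.5339 -0.4117  0.0569] yaw -60.1 tilt 0.02 q [-0.66  0.45  0.01  1.13 -0.    1.96] op 0.263 F [ 0.7 -1.8  0.3] g 39.2
0.02 -0.00 -25.31 0.0 -0.0 -0.1
25.66 -36.07 -25.33 0.0 -0.0 -0.1
25.66 -36.08 -0.93 0.0 -0.0 -0.1
```

Request:
arm_command(increments="-1 0 0 -3 0 0 0;-1 0 0 -9 0 0 0;-1 0 0 -15 0 0 0;-1 0 0 -21 0 0 0;-1 0 0 -25.3 0 0 0;-1 25.7 -36.1 -25.3 0 0 0;-1 25.7 -36.1 -25.3 0 0 0;-1 25.7 -36.1 -25.3 0 0 0;-1 25.7 -36.1 -25.3 0 0 0;-1 25.7 -36.1 -25.3 0 0 0;-1 25.7 -36.1 -25.3 0 0 0;-1 25.7 -36.1 -25.3 0 0 0")

```text
clock: 14.08
ee_pos: [0.5757, 0.0259, 0.3093]
eef_rot: [-3.035, -0.81, 0.001]
wrist_force: [0.7, -0.3, -1.8]
opening: 0.263
gripper_force: 40.0
```

Request:
arm_command(increments="-1 0 0 0 0 0 0;-1 0 0 0 0 0 0")

```text
clock: 14.32
ee_pos: [0.5759, 0.024, 0.3092]
eef_rot: [3.035, 0.811, -0.002]
wrist_force: [0.4, -0.2, -2.2]
opening: 0.259
gripper_force: 40.0
```

```bash
python3 -c "
from go import *
g=T(-.005,-.061,0)
rows(([*g[:2],.066],-60))
p=env.grab_frame('side');C=cloud(p);P=C[p['depth']>0];e=np.array(env.observe()['ee_pos'])
m=(np.hypot(P[:,0]-e[0],P[:,1]-e[1])<.045)&(P[:,2]>.2)&(P[:,2]<e[2]);s=P[m]-e;print(len(s),s.min(0).round(3),s.max(0).round(3))"
```

```text
t 14.32 pos [0.5759 0.024  0.3092] yaw -60.1 tilt 0.07 q [ 0.04  0.24  0.28  1.6  -0.    2.66] op 0.259 F [ 0.4 -0.2 -2.2] g 40.0
0.34 -0.40 24.32 -0.0 0.1 -0.1
350 [-0.023 -0.026 -0.059] [ 0.034  0.032 -0.   ]
```

Request:
arm_command(increments="-1 0.3 -0.4 4 0 0 0;-1 0.3 -0.4 9 0 0 0;-1 0.3 -0.4 14 0 0 0;-1 0.3 -0.4 18 0 0 0;-1 0.3 -0.4 21 0 0 0;-1 0.3 -0.4 22.8 0 0 0;-1 0.3 -0.4 23.8 0 0 0;-1 0.3 -0.4 24.1 0 0 0;-1 0.3 -0.4 24.2 0 0 0;-1 0.3 -0.4 24.2 0 0 0")

```text
clock: 15.62
ee_pos: [0.5773, 0.0288, 0.0685]
eef_rot: [3.035, 0.81, 0.002]
wrist_force: [0.1, -0.1, -3.2]
opening: 0.26
gripper_force: 40.2
```

Request:
arm_command(increments="-1 0 0 0.2 0 0 0;-1 0 0 0.3 0 0 0;-1 0 0 0.4 0 0 0;-1 0 0 0.4 0 0 0")

```text
clock: 16.12
ee_pos: [0.5771, 0.0289, 0.0643]
eef_rot: [3.035, 0.81, 0.001]
wrist_force: [-0.5, -0.1, 2.3]
opening: 0.262
gripper_force: 40.4
```

Request:
arm_command(increments="-0.4 0 0 0 0 0 0;-0.2 0 0 0 0 0 0;-0.05 0 0 0 0 0 0;-0.05 0 0 0 0 0 0;-0.05 0 0 -1 0 0 0;-0.05 0 0 -3 0 0 0;-0.05 0 0 -8 0 0 0;-0.05 0 0 -14 0 0 0;-0.05 0 0 -20 0 0 0;-1 0 0 -26 0 0 0;-1 0 0 -26 0 0 0;-1 0 0 -26 0 0 0")

```text
clock: 17.62
ee_pos: [0.5769, 0.0288, 0.324]
eef_rot: [3.035, 0.81, 0.001]
wrist_force: [0.3, -0.3, -0.3]
opening: -0.004
gripper_force: 0.0
```

Run:
```python
from go import *
rows((T(.14,0,.325),-5.7),(T(.14,0,.215),-5.7))
for n in("top","side"):
    p=env.grab_frame(n);C=cloud(p);P=C[p["depth"]>0];q=np.c_[(P-O)@XH,(P-O)@YH,P[:,2]]
    for s in(.061,-.061):
        m=(abs(q[:,0]+.005)<.05)&(abs(q[:,1]-s)<.05)&(q[:,2]>.02)&(q[:,2]<.11);print(n,s,m.sum(),q[m].min(0).round(3),q[m].max(0).round(3)) if m.sum() else 0
    m=(q[:,0]>.04)&(q[:,0]<.15)&(q[:,2]>.12)&(q[:,2]<.28)&(abs(q[:,1])<.12); l=q[m]
    A=np.linalg.lstsq(np.c_[l[:,2],np.ones(len(l))],l[:,0],rcond=None)[0]; print("lid",len(l),A.round(3),l[:,2].max().round(3))
    if n=="top": cv2.imwrite("pics/tin2.png",cv2.resize(p["frame"][160:270,230:370,::-1],(700,550),interpolation=cv2.INTER_CUBIC))
```

```text
t 17.62 pos [0.5769 0.0288 0.324 ] yaw -60.1 tilt 0.04 q [ 0.05  0.25  0.32  1.64 -0.    2.67] op -0.004 F [ 0.3 -0.3 -0.3] g 0.0
3.45 -15.37 -0.10 0.0 -0.0 -54.4
3.45 -15.37 10.90 0.0 -0.0 -54.4
lid 41 [0.127 0.054] 0.249
side 0.061 46 [-0.043  0.036  0.021] [-0.015  0.086  0.059]
side -0.061 264 [-0.037 -0.093  0.02 ] [ 0.024 -0.033  0.094]
lid 1187 [0.077 0.069] 0.251
```

Request:
arm_command(increments="-1 3.5 -15.4 0 0 0 -54.4;-1 3.5 -15.4 0 0 0 -54.4;-1 3.5 -15.4 0 0 0 -54.4;-1 3.5 -15.4 0 0 0 -54.4;-1 3.5 -15.4 0 0 0 -54.4;-1 3.5 -15.4 0 0 0 -54.4;-1 3.5 -15.4 4 0 0 -54.4;-1 3.5 -15.4 8 0 0 -54.4;-1 3.5 -15.4 10.5 0 0 -54.4;-1 3.5 -15.4 10.5 0 0 -54.4;-1 3.5 -15.4 10.5 0 0 -54.4")

```text
clock: 19.1
ee_pos: [0.5306, 0.1797, 0.2195]
eef_rot: [2.331, 2.106, 0.001]
wrist_force: [0.1, 1.3, 0.1]
opening: 0.0
gripper_force: 0.0
```

Run:
```python
from go import *
def L(phi,rho,off=.007): # contact on the outer face
    return T(.07-rho*np.cos(phi)+off*np.sin(phi),0,.1+rho*np.sin(phi)+off*np.cos(phi))
ph=np.radians([95,85,75,65,55,45,35,25,18,11,5,0]); rh=np.linspace(.12,.088,12)
rows(*[(L(a,r,.012),-5.7) for a,r in zip(ph,rh)])
```

```text
t 19.1 pos [0.5306 0.1797 0.2195] yaw -5.8 tilt 0.03 q [0.33 0.19 0.01 1.39 0.   2.  ] op 0.0 F [0.1 1.3 0.1] g 0.0
-4.81 -0.02 0.10 0.0 -0.0 -0.1
-6.87 -0.02 0.18 0.0 -0.0 -0.1
-8.84 -0.02 0.61 0.0 -0.0 -0.1
-10.66 -0.01 1.36 0.0 -0.0 -0.1
-12.28 -0.01 2.38 0.0 -0.0 -0.1
-13.66 -0.01 3.64 0.0 -0.0 -0.1
-14.76 -0.00 5.08 0.0 -0.0 -0.1
-15.57 -0.00 6.65 0.0 -0.0 -0.1
-15.88 -0.00 7.82 0.0 -0.0 -0.1
-16.03 -0.00 8.98 0.0 -0.0 -0.1
-16.00 -0.00 9.96 0.0 -0.0 -0.1
-15.85 -0.00 10.75 0.0 -0.0 -0.1
```

Request:
arm_command(increments="-1 -3 0 0 0 0 0;-1 -4.8 0 0.1 0 0 0;-1 -6.9 0 0.2 0 0 0;-1 -8.8 0 0.6 0 0 0;-1 -10.7 0 1.4 0 0 0;-1 -12.3 0 2.4 0 0 0;-1 -13.7 0 3.6 0 0 0;-1 -14.8 0 5.1 0 0 0;-1 -15.6 0 6.6 0 0 0;-1 -15.9 0 7.8 0 0 0;-1 -16 0 9 0 0 0;-1 -16 0 9.5 0 0 0")

```text
clock: 20.6
ee_pos: [0.514, 0.0207, 0.1226]
eef_rot: [-2.328, -2.108, 0.002]
wrist_force: [-0.6, -1.2, 1.9]
opening: 0.002
gripper_force: 1.0
```

Run:
```python
from go import *
rows((T(-.018,0,.107),-5.7))
p=env.grab_frame("side");C=cloud(p);P=C[p["depth"]>0];q=np.c_[(P-O)@XH,(P-O)@YH,P[:,2]]
m=(q[:,0]>-.07)&(q[:,0]<.06)&(q[:,2]>.09)&(q[:,2]<.16)&(abs(abs(q[:,1])-.09)<.03); l=q[m]
print(len(l),np.linalg.lstsq(np.c_[l[:,0],np.ones(len(l))],l[:,2],rcond=None)[0])
```

```text
t 20.6 pos [0.514  0.0207 0.1226] yaw -5.7 tilt 0.08 q [ 0.04  0.13 -0.27  1.17 -0.    1.71] op 0.002 F [-0.6 -1.2  1.9] g 1.0
0.14 0.05 1.56 -0.1 0.0 0.0
1235 [-0.16831138  0.11832331]
```

Request:
arm_command(increments="-1 0.2 0 0.6 0 0 0;-1 0.2 0 1.1 0 0 0;-1 0.2 0 1.5 0 0 0;-1 0.2 0 1.8 0 0 0;-1 0.2 0 1.8 0 0 0")

```text
clock: 21.28
ee_pos: [0.5149, 0.0226, 0.107]
eef_rot: [2.329, 2.107, 0.002]
wrist_force: [-2.7, -1.9, 10.7]
opening: -0.004
gripper_force: 5.3
```

Request:
arm_command(increments="-1 0 0 0.1 0 0 0;-1 0 0 0.1 0 0 0;-1 0 0 -3 0 0 0;-1 0 0 -9 0 0 0;-1 0 0 -15 0 0 0;-1 0 0 -21 0 0 0;-1 0 0 -21 0 0 0;-1 0 0 -21 0 0 0")

```text
clock: 22.28
ee_pos: [0.5147, 0.0228, 0.3151]
eef_rot: [-2.329, -2.108, -0.0]
wrist_force: [0.4, 0.0, -0.6]
opening: 0.001
gripper_force: 0.0
```

```bash
cat > lev.py <<'E'
from go import *
N=-.574*XH+.819*np.array([0,0,1]); N/=np.linalg.norm(N); DS=-.819*XH-.574*np.array([0,0,1]); DS/=np.linalg.norm(DS)
PV=T(-.119,0,.066)
def tool(th,h,r,flip=1):
    a=np.cos(th)*YH+np.sin(th)*DS   # lever outward
    z=-N; x=a*flip; y=np.cross(z,x)
    return PV+r*a+h*N, np.c_[x,y,z]
def meas(n):
    p=env.grab_frame(n);C=cloud(p);P=C[p["depth"]>0]; d=P-PV; h=d@N; a=d@YH; b=d@DS
    m=(h>.028)&(h<.058)&(np.hypot(a,b)<.072)&(np.hypot(a,b)>.02)&(p["frame"][p["depth"]>0].max(1)<110)
    g=np.c_[a,b][m]; c=g.mean(0); v=np.linalg.svd(g-c)[2][0]; v*=np.sign(v@c); print(n,"lever",len(g),c.round(4),v.round(3),"dir",np.arctan2(v[1],v[0]).round(3),"cent",np.arctan2(c[1],c[0]).round(3),"h95",np.percentile(h[m],95).round(4))
    q=np.c_[(P-O)@XH,(P-O)@YH,P[:,2]]
    m=(q[:,0]>-.06)&(q[:,0]<.06)&(q[:,2]>.09)&(q[:,2]<.16)&(abs(q[:,1])<.12); l=q[m]
    if len(l)>20: print("lid",len(l),np.linalg.lstsq(np.c_[l[:,0],np.ones(len(l))],l[:,2],rcond=None)[0].round(4))
    return p
E
python3 - <<'E'
from lev import *
for n in("top","side"): p=meas(n)
for f in(1,-1):
    print(f); P,R=tool(.25,.14,.042,f); rows((T(-.25,.04,.3),R),(P,R))
E
```

```text
top lever 61 [0.0411 0.01  ] [0.97  0.242] dir 0.245 cent 0.239 h95 0.0491
side lever 51 [0.0348 0.0057] [0.954 0.3  ] dir 0.305 cent 0.163 h95 0.0464
lid 2268 [0.0002 0.1073]
1
t 22.38 pos [0.5142 0.0227 0.314 ] yaw -5.7 tilt 0.17 q [0.04 0.12 0.14 1.59 0.   1.71] op 0.001 F [-0.7 -1.  -0.5] g 0.0
-23.26 -3.93 1.41 -31.9 24.5 -100.7
-19.04 -3.96 13.94 -31.9 24.5 -100.7
-1
t 22.38 pos [0.5142 0.0227 0.314 ] yaw -5.7 tilt 0.17 q [0.04 0.12 0.14 1.59 0.   1.71] op 0.001 F [-0.7 -1.  -0.5] g 0.0
-23.26 -3.93 1.41 23.0 29.8 73.1
-19.04 -3.96 13.94 23.0 29.8 73.1
```

Lid is flat at z = 0.107, so it's shut. The lever is at about 0.23 rad. Next I tilt the tool in front of the bar.

Request:
arm_command(increments="-1 -23.3 -3.9 1 -31.9 24.5 -100.7;-1 -23.3 -3.9 1 -31.9 24.5 -100.7;-1 -23.3 -3.9 1 -31.9 24.5 -100.7;-1 -23.3 -3.9 1 -31.9 24.5 -100.7;-0.1 -23.3 -3.9 1 -31.9 24.5 -100.7;-0.1 -23.3 -3.9 1 -31.9 24.5 -100.7;-0.1 -23.3 -3.9 1 -31.9 24.5 -100.7;-0.1 -23.3 -3.9 1 -31.9 24.5 -100.7;-0.1 -23.3 -3.9 1 -31.9 24.5 -100.7;-0.1 -23.3 -3.9 1 -31.9 24.5 -100.7;-0.1 -23.3 -3.9 1 -31.9 24.5 -100.7;-0.1 -23.3 -3.9 1 -31.9 24.5 -100.7")

```text
clock: 23.88
ee_pos: [0.4528, -0.2056, 0.3032]
eef_rot: [-0.214, 2.891, 0.906]
wrist_force: [-0.2, 0.3, -0.6]
opening: 0.448
gripper_force: 0.0
```

Request:
arm_command(increments="-0.1 0 0 0 0 0 0;-0.1 0 0 0 0 0 0")

```text
clock: 24.12
ee_pos: [0.4525, -0.205, 0.3061]
eef_rot: [-0.217, 2.889, 0.898]
wrist_force: [0.1, 0.9, 0.2]
opening: 0.451
gripper_force: 0.0
```

Run:
```python
from lev import *
rows(tool(.23,.14,.042),tool(.23,.075,.042),tool(.23,.022,.042))
```

```text
t 24.12 pos [ 0.4525 -0.205   0.3061] yaw 101.6 tilt 34.98 q [-0.71  0.33  0.24  1.86  0.49 -0.96] op 0.451 F [0.1 0.9 0.2] g 0.0
1.18 -3.81 13.19 -0.1 0.2 1.2
1.21 -3.80 19.69 -0.1 0.2 1.2
1.23 -3.79 24.99 -0.1 0.2 1.2
```

Request:
arm_command(increments="-0.1 1.2 -3.8 5 0 0 1.2;-0.1 1.2 -3.8 10 0 0 1.2;-0.1 1.2 -3.8 15 0 0 1.2;-0.1 1.2 -3.8 18.5 0 0 1.2;-0.1 1.2 -3.8 18.5 0 0 1.2;-0.1 1.2 -3.8 18.5 0 0 1.2;-0.1 1.2 -3.8 18.5 0 0 1.2")

```text
clock: 25.0
ee_pos: [0.4592, -0.1331, 0.1327]
eef_rot: [-0.188, 2.895, 0.9]
wrist_force: [-0.2, -1.0, 0.2]
opening: 0.455
gripper_force: 0.0
```

Run:
```python
from lev import *
rows(tool(.23,.05,.042),tool(.23,.022,.042))
o=[]
for n in("top","side"):
    p=env.grab_frame(n); u=proj(p,PV+.04*N); w=35; x,y=int(u[0])-w,int(u[1])-w; o.append(cv2.resize(p["frame"][y:y+2*w,x:x+2*w,::-1],(400,400),interpolation=cv2.INTER_CUBIC))
cv2.imwrite("pics/lev1.png",np.hstack(o))
```

```text
t 25.0 pos [ 0.4592 -0.1331  0.1327] yaw 100.3 tilt 34.95 q [-0.6   0.27 -0.21  1.4   0.53 -0.82] op 0.455 F [-0.2 -1.   0.2] g 0.0
0.11 0.07 3.84 -0.2 0.3 0.0
0.13 0.08 6.64 -0.2 0.3 0.0
```

View pics/lev1.png

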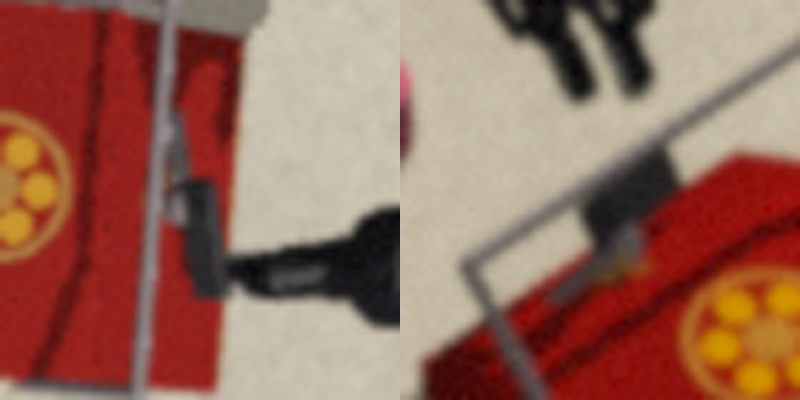

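Request:
arm_command(increments="-0.1 0.1 0.1 2.5 0 0 0;-0.1 0.1 0.1 3.5 0 0 0;-0.1 0.1 0.1 4.5 0 0 0;-0.1 0.1 0.1 5.5 0 0 0;-0.1 0.1 0.1 6.4 0 0 0;-0.1 0.1 0.1 6.4 0 0 0;-0.1 0.1 0.1 6.4 0 0 0")

```text
clock: 25.98
ee_pos: [0.4612, -0.0948, 0.0796]
eef_rot: [-0.189, 2.896, 0.902]
wrist_force: [0.9, 0.8, 0.2]
opening: 0.45
gripper_force: 0.0
```

Run:
```python
from lev import *
rows(tool(.23,.022,.042))
o=[]
for n in("top","side"):
    p=env.grab_frame(n); u=proj(p,PV+.04*N); w=25; x,y=int(u[0])-w,int(u[1])-w; o.append(cv2.resize(p["frame"][y:y+2*w,x:x+2*w,::-1],(400,400),interpolation=cv2.INTER_CUBIC))
cv2.imwrite("pics/lev2.png",np.hstack(o))
rows(*[tool(t,.022,.042) for t in(.23,.38,.53,.68,.83,.98,1.13,1.28,1.4,1.5)])
```

```text
t 25.98 pos [ 0.4612 -0.0948  0.0796] yaw 100.3 tilt 35.02 q [-0.54  0.27 -0.34  1.25  0.55 -0.75] op 0.45 F [0.9 0.8 0.2] g 0.0
-0.05 -0.06 0.09 -0.1 0.2 0.0
t 26.07 pos [ 0.4613 -0.0949  0.0796] yaw 100.3 tilt 35.01 q [-0.54  0.27 -0.34  1.25  0.55 -0.75] op 0.449 F [-0.2 -1.4  0.2] g 0.0
-0.05 -0.06 0.11 -0.1 0.2 0.0
-0.09 -0.68 0.11 -0.1 0.2 -8.6
-0.23 -1.30 0.11 -0.1 0.2 -17.2
-0.46 -1.88 0.11 -0.1 0.2 -25.8
-0.78 -2.43 0.11 -0.1 0.2 -34.4
-1.17 -2.92 0.11 -0.1 0.2 -43.0
-1.64 -3.35 0.12 -0.2 0.2 -51.6
-2.16 -3.70 0.12 -0.2 0.2 -60.1
-2.61 -3.92 0.12 -0.2 0.1 -67.0
-3.00 -4.07 0.12 -0.2 0.1 -72.7
```

Request:
arm_command(increments="-0.6 0 -0.1 0 0 0 0;-0.6 0 -0.1 0 0 0 0;-0.6 -0.1 -0.7 0 0 0 -8.6;-0.6 -0.2 -1.3 0 0 0 -17.2;-0.6 -0.5 -1.9 0 0 0 -25.8;-0.6 -0.8 -2.4 0 0 0 -34.4;-0.6 -1.2 -2.9 0 0 0 -43;-0.6 -1.6 -3.4 0 0 0 -51.6;-0.6 -1.9 -3.5 0 0 0 -55.5;-0.6 -1.9 -3.5 0 0 0 -55.5")

```text
clock: 27.32
ee_pos: [0.4847, -0.1213, 0.0624]
eef_rot: [-1.404, 2.294, 0.675]
wrist_force: [-0.1, 0.9, -1.1]
opening: 0.204
gripper_force: 0.0
```

Run:
```python
from lev import *
rows(*[tool(t,.022,.042) for t in(1.2,1.3,1.4,1.5,1.55)])
for n in("top","side"): meas(n)
```

```text
t 27.32 pos [ 0.4847 -0.1213  0.0624] yaw 156.5 tilt 35.06 q [-0.56  0.35 -0.28  1.25  0.54 -1.74] op 0.204 F [-0.1  0.9 -1.1] g 0.0
0.03 -0.06 0.07 -0.1 0.1 -0.1
0.01 -0.48 0.07 -0.1 0.1 -5.8
-0.05 -0.89 0.07 -0.1 0.1 -11.5
-0.15 -1.30 0.07 -0.1 0.1 -17.3
-0.22 -1.50 0.07 -0.2 0.1 -20.1
top lever 58 [0.0149 0.0306] [-0.892  0.452] dir 2.672 cent 1.117 h95 0.055
lid 1962 [-0.      0.1071]
side lever 43 [0.0069 0.0247] [0.352 0.936] dir 1.211 cent 1.298 h95 0.0563
lid 2266 [-0.0014  0.1074]
```

Request:
arm_command(increments="-0.6 0 -0.5 0 0 0 -5.8;-0.6 -0.05 -0.9 0 0 0 -11.5;-0.6 -0.15 -1.3 0 0 0 -17.3;-0.6 -0.2 -1.4 0 0 0 -19;-0.6 -0.2 -1.4 0 0 0 -19")

```text
clock: 28.05
ee_pos: [0.4985, -0.1256, 0.0605]
eef_rot: [-1.728, 1.993, 0.568]
wrist_force: [-1.0, 0.9, 0.1]
opening: 0.199
gripper_force: 0.6
```

Run:
```python
from lev import *
rows(*[tool(t,.022,.042) for t in(1.4,1.45,1.5)])
for n in("top","side"): meas(n)
```

```text
t 28.05 pos [ 0.4985 -0.1256  0.0605] yaw 172.3 tilt 35.03 q [-0.55  0.37 -0.24  1.25  0.54 -2.06] op 0.199 F [-1.   0.9  0.1] g 0.6
-0.05 0.57 0.08 -0.2 0.0 7.4
-0.03 0.36 0.08 -0.2 0.0 4.5
-0.02 0.15 0.08 -0.2 0.0 1.7
top lever 54 [0.0024 0.0352] [-0.99   0.144] dir 2.997 cent 1.502 h95 0.0554
lid 1966 [0.0006 0.1069]
side lever 54 [-0.0034  0.0323] [0.174 0.985] dir 1.395 cent 1.676 h95 0.0563
lid 2267 [0.0008 0.1072]
```

Request:
arm_command(increments="-0.6 0 0.15 0 0 0 2;-0.3 0 0.3 0 0 0 4;-0.1 0 0.3 0 0 0 4;-0.1 0 0.3 0 0 0 4;-0.1 0 0.3 -2 0 0 4;-0.1 0 0.3 -6 0 0 4;-0.1 0 0.3 -12 0 0 4;-0.1 0 0.3 -18 0 0 4;-0.1 0 0.3 -18 0 0 4")

```text
clock: 29.28
ee_pos: [0.4858, -0.231, 0.2113]
eef_rot: [-1.665, 2.059, 0.581]
wrist_force: [0.3, 0.1, -0.6]
opening: 0.449
gripper_force: 0.0
```

Run:
```python
from lev import *
rows(tool(1.4,.2,.042))
o=[]
for n in("top","side"):
    p=meas(n); w=40; u=proj(p,PV+.04*N); x,y=int(u[0])-w,int(u[1])-w; o.append(cv2.resize(p["frame"][y:y+2*w,x:x+2*w,::-1],(400,400),interpolation=cv2.INTER_CUBIC))
cv2.imwrite("pics/lev3.png",np.hstack(o))
```

```text
t 29.27 pos [ 0.4858 -0.231   0.2113] yaw 168.9 tilt 34.82 q [-0.71  0.41  0.15  1.68  0.49 -2.16] op 0.449 F [ 0.3  0.1 -0.6] g 0.0
-0.07 0.37 0.72 -0.6 -0.1 3.5
top lever 27 [0.005  0.0401] [0.057 0.998] dir 1.514 cent 1.446 h95 0.0485
lid 1971 [-0.0011  0.107 ]
side lever 16 [-0.0036  0.0256] [0.041 0.999] dir 1.53 cent 1.711 h95 0.0457
lid 2277 [-0.001   0.1075]
```

View pics/lev3.png

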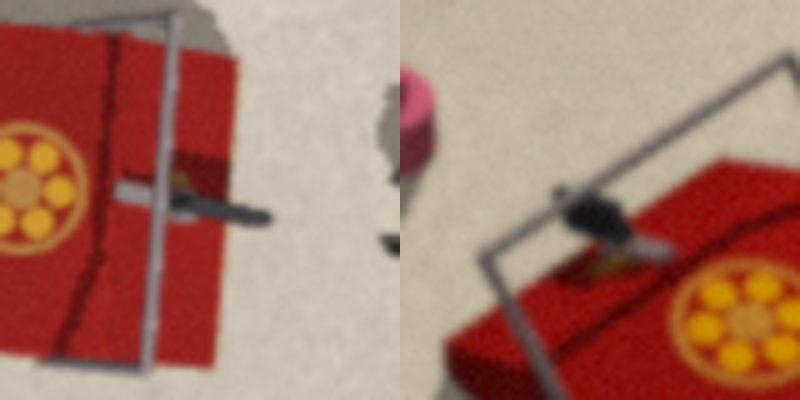

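Run:
```python
from lev import *
for n in("top","side"):
    H=[];A=[]
    for k in range(6):
        p=env.grab_frame(n);C=cloud(p);ok=p["depth"]>0;P=C[ok];d=P-PV;h=d@N;a=d@YH;b=d@DS
        m=(b>.02)&(b<.06)&(abs(a)<.02)&(h>.02)&(h<.075); H+=list(h[m]); A+=list(zip(a[m],b[m],h[m]))
    A=np.array(A); print(n,len(H),np.histogram(H,np.arange(.02,.076,.004))[0], np.percentile(H,[80,90,95,99]).round(4))
    t=A[A[:,2]>np.percentile(H,60)]; print("line a vs b",np.polyfit(t[:,1],t[:,0],1).round(4))
d=np.load("cl.npz");P=d["P"];n=int(d["n"]);th=.24
for nm,Q in(("top0",P[:n]),("side0",P[n:])):
    dd=Q-PV;h=dd@N;a=dd@YH;b=dd@DS;u=a*np.cos(th)+b*np.sin(th);v=-a*np.sin(th)+b*np.cos(th)
    m=(u>.02)&(u<.06)&(abs(v)<.02)&(h>.02)&(h<.075);H=h[m];print(nm,len(H),np.histogram(H,np.arange(.02,.076,.004))[0],np.percentile(H,[80,90,95,99]).round(4))
```

```text
top 196 [ 7 10  4  9 30 74 55  7  0  0  0  0  0] [0.0449 0.0465 0.0475 0.049 ]
line a vs b [0.0429 0.004 ]
side 141 [27 31 22 17  8 22 14  0  0  0  0  0  0] [0.0418 0.044  0.0449 0.0459]
line a vs b [ 0.1392 -0.0073]
top0 67 [ 9  8  4  7  7  3 14 13  2  0  0  0  0] [0.0482 0.0489 0.0498 0.0528]
side0 60 [ 8  9  9  8 10  9  6  1  0  0  0  0  0] [0.0411 0.0443 0.0455 0.0477]
```

```bash
python3 -c "
from bench import env
print(env.sign_off())"
```

```text
the job is handed in; nothing more can be done
None
```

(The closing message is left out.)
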